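# Dry-fit the two-wood pipe blank on the chuck

## Robot

A 6-joint arm with a two-finger parallel gripper is mounted at the origin on the work surface. World frame = base frame: x ahead of the robot, y to its left, z up, the work surface at z = 0. Lengths are in mm, angles in rad, forces in N, time in s.
With the tool pointing down it reaches from about 375 to 900 mm from the base axis. Payload 3.1 kg.
Tool frame: the origin (TCP) lies at the very end of the fingers, on their centre line; the grasp point (between the pads) lies 19 mm behind it; z points along the fingers, y is the line along which they close (so a half turn about z gives the same grasp; the last joint's range is limited). The gripper opens to 87 mm and grips with 3 to 60 N. Pads are 19 mm wide; open, the fingers measure 117 mm over their backs; the gripper's body (75 mm by 190 mm) begins 51 mm behind the grasp point.
Start: joints at [1.155, 0.527, 1.433, -0, 1.181, -0.178], TCP at [147.188, 607.398, 222.548] pointing down, gripper open.
Joint ranges: [-3.08, 3.08], [-0.75, 2.2], [0.22, 2.44], [-1.43, 4.57], [0, 2.65], [-2.85, 2.85]. Speed limits (rad/s): [2.79, 2.79, 3.14, 3.14, 3.14, 3.14].

## Interface

Orientations are given as a rotation vector (axis times angle).
In Python, from workcell import arm gives the robot as it stands.
- The arm moves only by the tool play_rows, never from a script. Its argument "deltas" is a list of rows, each an object of numbers: "dx", "dy", "dz": the shift along the tool's x, y, z in units of 25 mm (1.0 is 25 mm); "wx", "wy", "wz": the turn, a rotation vector about the tool's x, y, z in units of 5 degrees (1.0 is 5 degrees); "fingers": the opening, from 0 (shut) to 1 (fully open). In form: [{"dx": .., "dy": .., "dz": .., "wx": .., "wy": .., "wz": .., "fingers": ..}, ...]. A call has 1 to 10 rows; each row shifts and turns the commanded pose from where the row before left it, along the tool's axes as they then stand; what a row does not reach is not made up. A row lasts 1/12 s, in which the tool goes at most 41.7 mm and 7.16 degrees, less where a joint would pass 70% of its speed; a pose out of reach is approached as far as the arm can. A call is refused whole if a number of a shift passes 1 or a number of a turn 1, either way. A call with a gripper value outside its range is refused whole. The fingers move at their own pace and stop on an object; "force" is the grip in N (left out, the last holds). Time passes only in rows, so rows that do not move let the fingers close. It gives the time, the measured TCP pose, the force, the opening and the grip force at its end, in the units of the state.
- arm.state(): the state, without advancing time (a new reading comes with each control period).
- arm.snapshot(name): name is "scene" or "top"; returns the picture (420x560x3 uint8, red, green, blue); there is no depth.
- arm.get_calibration(name): a dict with "fx", "fy", "cx", "cy" (pixels), "pose" (4x4, takes a point from camera to world coordinates). Camera axes: x right, y up, looking along -z (the intrinsics and any distortion apply to the point x, -y, -z); pixel columns grow to the right and rows downward; lengths in mm; the calibration is good to about 2 mm. A picture is of the moment at which its call begins. get_calibration takes no time and is no camera call.
- arm.hand_in(): hands the job in; it is judged then, once.
The state is a dict: "time": time; "joints": joint angles; "dq": joint speeds; "joint_torque": joint torques, N m; "tool_pos": TCP position; "eef_rot": TCP orientation; "force": force on the tool from outside, world axes, zero at the start; "torque": the same for the moment, N m; "width": opening from 0.0 (shut) to 1.0 (fully open); "gripper_force": force on a finger pad.
Only numpy, scipy, OpenCV 4.12 (cv2) and the standard library are available. Lean on these libraries where they do the work, as an engineer would, in place of code of your own. Each camera call takes 0.05 s, during which the arm holds its last target. There are 200 camera calls.

## Task

The dark lower half of a two-wood pipe blank stands loose in the upright keyless chuck: turn the chuck's sleeve clockwise (seen from above) as far as it will go, so that the jaws grip its steel arbor tightly, and let go of the sleeve. Then set the pale upper half on the two dowels, push it down until the joint is fully closed, and finish while still holding it in the gripper and pressing it down with a steady push of about 10 N. Leave the other things on the bench where they are.

Things in the scene. Friction and masses are not known exactly. Their poses are not given: they have to be found in the camera images.
- chuck: Keyless drill chuck of dark steel standing nose up on a fixed square oak block (110 x 110 x 30 mm). Origin: centre of the block's underside, on the bench and on the chuck's axis; z up. The parts above the bench: fixed knurled rear collar 53 mm across to 56 mm; turning sleeve from 58 to 99 mm; fixed bright nose ring 41 mm across, its flat top at 103 mm.
- sleeve (a joint): Turn of the chuck's ribbed sleeve, rad. 0 is fully open; starts between 0.05 and 0.4 and grows clockwise seen from above, closing the three jaws together (2 mm each per rad). The jaws meet the arbor at about 1.1 and squeeze it harder from there to the firm locking stop at 1.4. It turns against about 0.3 N m and stays where it is left.
- sleeve_grip (a point): Point on the chuck's vertical axis inside the sleeve, 88 mm above the bench, 11 mm below the sleeve's top edge. The sleeve is a round barrel 54 mm across with a white line down one side. The lower half above it is narrower (51 mm corner to corner); its dowels reach 46 mm above this point.
- jaw0: One of the three small steel jaws in the chuck's nose (7 mm wide, 28 mm deep, hidden under the lower half). They close on the arbor together and need not be handled. Its origin is the chuck's, shifted by its travel.
- jaw1: Second jaw, 120 degrees on.
- jaw2: Third jaw.
- lower_block: Dark briar lower half, 42 (x) x 28 (y) x 18 (z) mm, on a steel flange (33 mm across, 3 mm thick) that rests on the chuck's nose; under it a steel arbor 12 mm across, 26 mm long hangs between the open jaws with about 2 mm of play all round. Origin: centre of the flange's underside; x along the long side, z up. A half turn about z gives the same block.
- lower_face (a point): Centre of the lower half's top (joint) face, 21 mm above the block's origin, axes as the block. From this face rise two pale dowels, 8 mm across and 10 mm tall with tapered tips (the last 3 mm), 11 mm either side of this point along x.
- upper_block: Pale maple upper half, 42 (x) x 28 (y) x 34 (z) mm, about 35 g, standing on the bench right way up. Origin: centre of its underside, which is the joint face; x along its long side, z up. In the underside are two blind holes 9.2 mm across, 13 mm deep, 11 mm either side of the centre along x (0.6 mm of play round a dowel). A half turn about z gives the same block.
- tape_roll: Bystander: yellow roll of tape lying flat, 58 mm across, 24 mm tall. Origin: centre of its underside.
- sanding_disc: Bystander: yellow sanding disc lying flat, 124 mm across, 12 mm thick, its steel arbor standing up to 50 mm. Origin: centre of its underside.
- pipe_bowl: Bystander: unfinished briar pipe bowl standing on its foot, 42 mm tall, its shank reaching 74 mm along its x. Origin: under the bowl.
- screwdriver: Bystander: screwdriver with a dark wooden handle lying across, near the robot's base, 200 mm long. Origin: on its underside; x towards its blade.

How it is judged:
By the outcome, as a careful person would: the job done as asked, in the order asked, and still so for the second after the job is handed in, while the arm keeps its last pose, push and grip.
It also fails if it takes over 64 s, if anything falls off the work surface, if the arm or the gripper's body presses on something with over 40 N, if the wrist force passes 120 N, or if a joint passes its speed limit or range.

## Working session

There is one attempt and no reset: what is moved stays moved. The work goes in short steps, Python scripts to look and compute and a tool call to move; the robot and the scene stay as the last step left them, time stands still between calls to the robot, and variables do not carry over. Pictures are saved under pics/ and viewed, at most 10 in all, crops included, and the job is handed in when it is done.

Besides the shell and the picture viewer there is one more tool, called after ">>>" by a JSON object that holds its "fn" and its "kwargs", one argument or row to a line. play_rows: Moves the arm, as the interface text tells. Its arguments: {"type":"object","properties":{"deltas":{"type":"array"},"force":{"type":"number"}},"required":["deltas"]}

```bash
mkdir -p pics; cat > h.py <<'E'
import numpy as np, cv2
from workcell import arm
def save(n,f):
    im=arm.snapshot(n); cv2.imwrite(f,im[:,:,::-1]); return im
def ray(n,u,v):
    c=arm.get_calibration(n); P=np.array(c["pose"])
    d=np.array([(u-c["cx"])/c["fx"],-(v-c["cy"])/c["fy"],-1.])
    dist=c.get("dist",None)
    return P[:3,3],P[:3,:3]@d
def onz(n,u,v,z):
    o,d=ray(n,u,v); return o+d*(z-o[2])/d[2]
def proj(n,p):
    c=arm.get_calibration(n); P=np.array(c["pose"])
    q=P[:3,:3].T@(np.array(p)-P[:3,3]); return c["fx"]*q[0]/-q[2]+c["cx"], c["fy"]*-q[1]/-q[2]+c["cy"]
E
python3 - <<'E'
from h import *
for n in("scene","top"):
    save(n,f"pics/{n}0.png"); print(arm.get_calibration(n))
print(arm.state())
E
```

```text
{'fx': 501.6787577433216, 'fy': 501.6787577433216, 'cx': 284.1447002037229, 'cy': 220.31915094998016, 'pose': array([[-4.28333818e-01, -7.65000833e-01,  4.80940605e-01,
         1.05605011e+03],
       [ 9.03503536e-01, -3.54012439e-01,  2.41571010e-01,
         2.43847989e+02],
       [-1.45430675e-02,  5.38004570e-01,  8.42816458e-01,
         9.46776659e+02],
       [ 0.00000000e+00,  0.00000000e+00,  0.00000000e+00,
         1.00000000e+00]])}
{'fx': 490.2366661026858, 'fy': 490.2366661026858, 'cx': 291.32386562297233, 'cy': 214.93979161127817, 'pose': array([[-1.19069856e-02,  9.97049751e-01, -7.58288695e-02,
         5.07654677e+02],
       [-9.99916675e-01, -1.22507402e-02, -4.06974197e-03,
        -1.36959933e+00],
       [-4.98669500e-03,  7.57740927e-02,  9.97112541e-01,
         1.13769378e+03],
       [ 0.00000000e+00,  0.00000000e+00,  0.00000000e+00,
         1.00000000e+00]])}
{'time': 0.1, 'joints': array([ 1.15450386e+00,  5.28391938e-01,  1.43373785e+00, -3.40658818e-05,
        1.18141643e+00, -1.78546539e-01]), 'dq': array([ 0.00038272, -0.00266679, -0.0031074 ,  0.00102565,  0.00109584,
       -0.00121669]), 'joint_torque': array([-6.95738290e-04, -4.40984845e+01, -1.77150339e+01,  6.34276355e-02,
        5.33607393e-02, -2.42322233e-05]), 'tool_pos': array([146.93861516, 606.81600031, 221.66953595]), 'eef_rot': array([-3.72486831e-01, -3.11888469e+00,  2.94791928e-03]), 'force': array([-0.41598226,  0.13860757, -1.14447967]), 'torque': array([-0.004507  , -0.03588933,  0.02286487]), 'gripper_force': 0.0, 'width': 0.9989127243402628}
```

View pics/scene0.png

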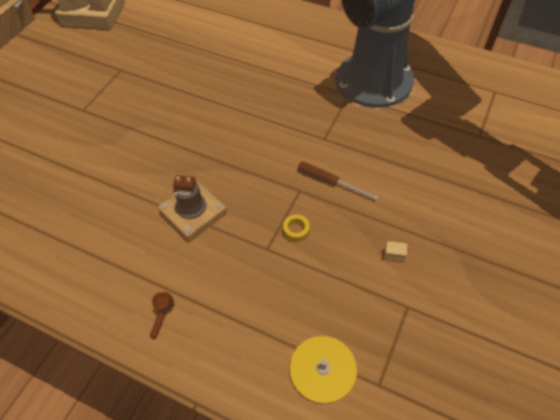

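View pics/top0.png

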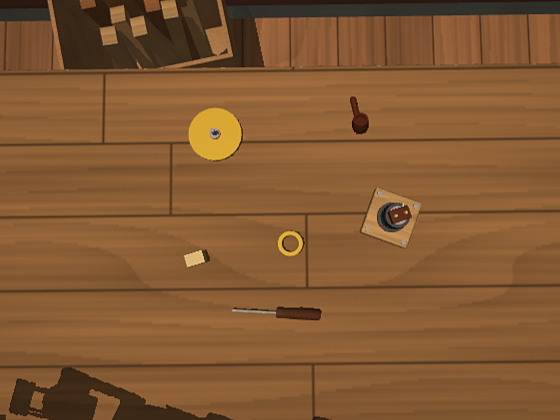

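The scene view shows the chuck at about (190,200) and the pale half at (396,252). In the top view the chuck is at (392,217), the dark half at (400,215) and the pale half at (196,258). Next I'll enlarge crops and apply masks.

```bash
python3 - <<'E'
from h import *
t=cv2.imread("pics/top0.png"); s=cv2.imread("pics/scene0.png")
def crop(im,u,v,r=35,k=8): 
    c=im[v-r:v+r,u-r:u+r]; return cv2.resize(c,(350,290) if 0 else (2*r*5,2*r*5),interpolation=cv2.INTER_NEAREST)
cv2.imwrite("pics/c1.png",np.vstack([np.hstack([crop(t,392,217,30),crop(t,196,258,30)]),np.hstack([crop(s,190,200,30),crop(s,396,252,30)])]))
def blobs(im,n,lo,hi,roi,label):
    h=cv2.cvtColor(im,cv2.COLOR_BGR2HSV); m=cv2.inRange(h,lo,hi); k=np.zeros_like(m); a,b,c,d=roi; k[b:d,a:c]=255; m&=k
    for c in cv2.findContours(m,cv2.RETR_EXTERNAL,cv2.CHAIN_APPROX_NONE)[0]:
        if cv2.contourArea(c)>25: print(label,n,cv2.minAreaRect(c),cv2.contourArea(c))
    return m
for n,im,c,p in(("top",t,(400,215),(192,259)),("scene",s,(184,183),(397,247))):
    h=cv2.cvtColor(im,cv2.COLOR_BGR2HSV)
    print(n,h[c[1],c[0]],h[p[1],p[0]],h[p[1]+4,p[0]+12], h[p[1],p[0]-40])
E
```

```text
top [  9 184  94] [ 19 117 220] [ 14 160 124] [ 14 155 145]
scene [ 11 183 110] [ 18 119 204] [ 15 152 153] [ 15 154 157]
```

View pics/c1.png

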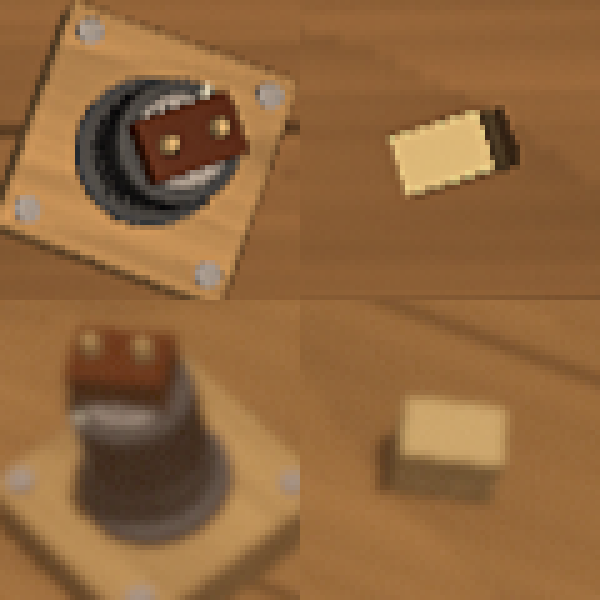

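The top crops show the oak square with four screws, the dark half with pale dowel tips at about (396,216) and (406,212.5), and the pale top face centred near (190.5,257.5). The scene crops agree but are blurrier.

```bash
python3 - <<'E'
from h import *
def rect(im,lo,hi,u,v,r,K=8):
    c=cv2.resize(im[v-r:v+r,u-r:u+r],None,fx=K,fy=K,interpolation=cv2.INTER_CUBIC)
    m=cv2.inRange(cv2.cvtColor(c,cv2.COLOR_BGR2HSV),lo,hi)
    cs=[x for x in cv2.findContours(m,cv2.RETR_EXTERNAL,cv2.CHAIN_APPROX_NONE)[0] if cv2.contourArea(x)>3*K*K]
    out=[]
    for x in cs:
        R=cv2.boxPoints(cv2.minAreaRect(cv2.convexHull(x))); M=cv2.moments(x)
        f=lambda p:((p[0]+.5)/K-.5+u-r,(p[1]+.5)/K-.5+v-r)
        out.append((cv2.contourArea(x)/K/K,f((M['m10']/M['m00'],M['m01']/M['m00'])),[f(p) for p in R]))
    return sorted(out,key=lambda o:-o[0])
def rep(l,n,o,z):
    P=np.array([onz(n,*p,z) for p in o[2]])[:,:2]; e=P[1]-P[0]; g=P[2]-P[1]
    if np.linalg.norm(e)<np.linalg.norm(g): a=g
    else: a=e
    print(l,n,"area",round(o[0]),"c",P.mean(0).round(1),"mom",onz(n,*o[1],z)[:2].round(1),"sides",np.linalg.norm(e).round(1),np.linalg.norm(g).round(1),"ang",np.degrees(np.arctan2(a[1],a[0])).round(1)%180)
t=cv2.imread("pics/top0.png"); s=cv2.imread("pics/scene0.png")
for n,im,ol,up,lo_ in(("top",t,(391,217),(196,258),(400,215)),("scene",s,(192,208),(396,252),(185,183))):
    for l,lo,hi,(u,v),r,z in(("oak",(14,0,150) if n=="top" else (14,0,165),(30,150,255),ol,36,30),("upper",(12,60,175),(30,140,255),up,20,34),("dark",(0,140,40),(13,255,118 if n=="scene" else 130),lo_,15,124),("dow",(12,40,120),(30,165,255),(401,214) if n=="top" else (185,177),8,134)):
        for o in rect(im,lo,hi,u,v,r)[:2 if l=="dow" else 1]: rep(l,n,o,z)
E
```

```text
oak top area 2217 c [ 584.6 -222.6] mom [ 584.  -222.2] sides 108.8 108.4 ang 159.0
upper top area 221 c [497.  223.1] mom [497.1 223.2] sides 42.4 28.8 ang 107.1
dark top area 252 c [ 584.  -221.5] mom [ 584.  -221.9] sides 44.1 27.9 ang 107.7
dow top area 15 c [ 598.6 -212.8] mom [ 598.1 -212.4] sides 16.3 6.5 ang 106.2
dow top area 10 c [ 580.7 -211.4] mom [ 580.8 -211.5] sides 7.4 6.9 ang 89.3
oak scene area 952 c [ 583.9 -222.3] mom [ 596.9 -210.6] sides 124.3 114.8 ang 160.5
upper scene area 229 c [497.6 223.3] mom [497.8 223.2] sides 28.6 43.1 ang 106.5
dark scene area 207 c [ 590.9 -217. ] mom [ 592.7 -215.4] sides 36.2 46.2 ang 112.7
dow scene area 147 c [ 578.2 -221.6] mom [ 575.4 -223.3] sides 32.9 33.1 ang 31.0
```

>>> {"fn": "play_rows", "kwargs": {
  "deltas": [
    {"dx":-0.8,"dy":-0.9},
    {"dx":-0.8,"dy":-0.9},
    {"dx":-0.8,"dy":-0.9},
    {"dx":-0.8,"dy":-0.9},
    {"dx":-0.8,"dy":-0.9},
    {"dx":-0.8,"dy":-0.9},
    {"dx":-0.8,"dy":-0.9},
    {"dx":-0.8,"dy":-0.9},
    {"dx":-0.8,"dy":-0.9},
    {"dx":-0.8,"dy":-0.9}
  ],
  "force": 60
}}

```text
schema error: expected keys dx, dy, dz, wx, wy, wz, fingers
```

>>> {"fn": "play_rows", "kwargs": {
  "deltas": [
    {"dx":-0.8,"dy":-0.9},
    {"dx":-0.8,"dy":-0.9},
    {"dx":-0.8,"dy":-0.9},
    {"dx":-0.8,"dy":-0.9},
    {"dx":-0.8,"dy":-0.9},
    {"dx":-0.8,"dy":-0.9},
    {"dx":-0.8,"dy":-0.9},
    {"dx":-0.8,"dy":-0.9},
    {"dx":-0.8,"dy":-0.9},
    {"dx":-0.8,"dy":-0.9}
  ]
}}

```text
schema error: expected keys dx, dy, dz, wx, wy, wz, fingers
```

>>> {"fn": "play_rows", "kwargs": {
  "deltas": [
    {"dx":-0.8,"dy":-0.9},
    {"dx":-0.8,"dy":-0.9},
    {"dx":-0.8,"dy":-0.9},
    {"dx":-0.8,"dy":-0.9},
    {"dx":-0.8,"dy":-0.9},
    {"dx":-0.8,"dy":-0.9},
    {"dx":-0.8,"dy":-0.9},
    {"dx":-0.8,"dy":-0.9},
    {"dx":-0.8,"dy":-0.9},
    {"dx":0}
  ]
}}

```text
schema error: expected keys dx, dy, dz, wx, wy, wz, fingers
```

```bash
cat >> h.py <<'E'
from scipy.spatial.transform import Rotation as R
def need(p,yaw=None):
    s=arm.state(); M=R.from_rotvec(s["eef_rot"]).as_matrix()
    d=M.T@(np.array(p)-s["tool_pos"])/25; y=np.degrees(np.arctan2(M[1,1],M[0,1]))
    print("t",round(s["time"],2),"pos",s["tool_pos"].round(1),"d",d.round(3),"yaw_y",y.round(2),"tilt",M[:2,2].round(4),"F",s["force"].round(1),"T",s["torque"].round(2),"w",round(s["width"]*87,1),"gf",round(s["gripper_force"],1),"q",s["joints"].round(3))
    if yaw is not None: print("wz units",(((y-yaw+90)%180-90)/5).round(2))
E
python3 -c "
from h import *
need([584.3,-222.3,69])"
```

```text
t 0.1 pos [146.9 606.8 221.7] d [-24.815 -28.1     6.153] yaw_y 76.38 tilt [-0.0008 -0.0018] F [-0.4  0.1 -1.1] T [-0.   -0.04  0.02] w 86.9 gf 0.0 q [ 1.155  0.528  1.434 -0.     1.181 -0.179]
```

>>> {"fn": "play_rows", "kwargs": {
  "deltas": [
    {"dx":-0.8,"dy":-0.9,"dz":0,"wx":0,"wy":0,"wz":0,"fingers":1},
    {"dx":-0.8,"dy":-0.9,"dz":0,"wx":0,"wy":0,"wz":0,"fingers":1},
    {"dx":-0.8,"dy":-0.9,"dz":0,"wx":0,"wy":0,"wz":0,"fingers":1},
    {"dx":-0.8,"dy":-0.9,"dz":0,"wx":0,"wy":0,"wz":0,"fingers":1},
    {"dx":-0.8,"dy":-0.9,"dz":0,"wx":0,"wy":0,"wz":0,"fingers":1},
    {"dx":-0.8,"dy":-0.9,"dz":0,"wx":0,"wy":0,"wz":0,"fingers":1},
    {"dx":-0.8,"dy":-0.9,"dz":0,"wx":0,"wy":0,"wz":0,"fingers":1},
    {"dx":-0.8,"dy":-0.9,"dz":0,"wx":0,"wy":0,"wz":0,"fingers":1},
    {"dx":-0.8,"dy":-0.9,"dz":0,"wx":0,"wy":0,"wz":0,"fingers":1},
    {"dx":-0.8,"dy":-0.9,"dz":0,"wx":0,"wy":0,"wz":0,"fingers":1}
  ],
  "force": 60
}}

```text
time: 0.93
tool_pos: [288.7, 340.2, 222.4]
eef_rot: [-0.372, -3.119, 0.001]
force: [1.0, -1.0, 0.3]
width: 1.0
gripper_force: 0.0
```

>>> {"fn": "play_rows", "kwargs": {
  "deltas": [
    {"dx":-0.8,"dy":-0.9,"dz":0,"wx":0,"wy":0,"wz":0,"fingers":1},
    {"dx":-0.8,"dy":-0.9,"dz":0,"wx":0,"wy":0,"wz":0,"fingers":1},
    {"dx":-0.8,"dy":-0.9,"dz":0,"wx":0,"wy":0,"wz":0,"fingers":1},
    {"dx":-0.8,"dy":-0.9,"dz":0,"wx":0,"wy":0,"wz":0,"fingers":1},
    {"dx":-0.8,"dy":-0.9,"dz":0,"wx":0,"wy":0,"wz":0,"fingers":1},
    {"dx":-0.8,"dy":-0.9,"dz":0,"wx":0,"wy":0,"wz":0,"fingers":1},
    {"dx":-0.8,"dy":-0.9,"dz":0,"wx":0,"wy":0,"wz":0,"fingers":1},
    {"dx":-0.8,"dy":-0.9,"dz":0,"wx":0,"wy":0,"wz":0,"fingers":1},
    {"dx":-0.8,"dy":-0.9,"dz":0,"wx":0,"wy":0,"wz":0,"fingers":1},
    {"dx":-0.8,"dy":-0.9,"dz":0,"wx":0,"wy":0,"wz":0,"fingers":1}
  ]
}}

```text
time: 1.77
tool_pos: [430.1, 74.4, 222.4]
eef_rot: [-0.373, -3.119, -0.0]
force: [0.8, -0.7, -0.1]
width: 1.004
gripper_force: 0.0
```

>>> {"fn": "play_rows", "kwargs": {
  "deltas": [
    {"dx":-0.8,"dy":-0.9,"dz":0,"wx":0,"wy":0,"wz":0,"fingers":1},
    {"dx":-0.8,"dy":-0.9,"dz":0,"wx":0,"wy":0,"wz":0,"fingers":1},
    {"dx":-0.8,"dy":-0.9,"dz":0,"wx":0,"wy":0,"wz":0,"fingers":1},
    {"dx":-0.8,"dy":-0.9,"dz":0,"wx":0,"wy":0,"wz":0,"fingers":1},
    {"dx":-0.8,"dy":-0.9,"dz":0,"wx":0,"wy":0,"wz":0,"fingers":1},
    {"dx":-0.8,"dy":-0.9,"dz":0,"wx":0,"wy":0,"wz":0,"fingers":1},
    {"dx":-0.8,"dy":-0.9,"dz":0,"wx":0,"wy":0,"wz":0,"fingers":1},
    {"dx":-0.8,"dy":-0.9,"dz":0,"wx":0,"wy":0,"wz":0,"fingers":1},
    {"dx":-0.8,"dy":-0.9,"dz":0,"wx":0,"wy":0,"wz":0,"fingers":1},
    {"dx":0,"dy":0,"dz":0,"wx":0,"wy":0,"wz":0,"fingers":1}
  ]
}}

```text
time: 2.6
tool_pos: [560.4, -169.1, 222.4]
eef_rot: [0.378, 3.114, -0.006]
force: [0.8, -0.9, 0.4]
width: 0.997
gripper_force: 0.0
```

```bash
python3 -c "
from h import *
need([584.3,-222.3,69])"
```

```text
t 2.6 pos [ 560.4 -169.1  222.4] d [-1.406 -1.821  6.149] yaw_y 76.17 tilt [ 0.0042 -0.0041] F [ 0.8 -0.9  0.4] T [-0.03 -0.01 -0.01] w 86.8 gf 0.0 q [-0.483  0.472  1.539 -0.002  1.125 -1.812]
```

>>> {"fn": "play_rows", "kwargs": {
  "deltas": [
    {"dx":-0.7,"dy":-0.9,"dz":0,"wx":0,"wy":0,"wz":0,"fingers":1},
    {"dx":-0.7,"dy":-0.92,"dz":0,"wx":0,"wy":0,"wz":0,"fingers":1},
    {"dx":0,"dy":0,"dz":0.8,"wx":0,"wy":0,"wz":0,"fingers":1},
    {"dx":0,"dy":0,"dz":0.8,"wx":0,"wy":0,"wz":0,"fingers":1},
    {"dx":0,"dy":0,"dz":0.4,"wx":0,"wy":0,"wz":0,"fingers":1},
    {"dx":0,"dy":0,"dz":0,"wx":0,"wy":0,"wz":0,"fingers":1},
    {"dx":0,"dy":0,"dz":0,"wx":0,"wy":0,"wz":0,"fingers":1}
  ]
}}

```text
time: 3.18
tool_pos: [579.9, -215.0, 172.0]
eef_rot: [-0.372, -3.118, -0.001]
force: [0.4, -0.7, 0.6]
width: 1.001
gripper_force: 0.0
```

```bash
python3 -c "
from h import *
need([584.3,-222.3,69])"
```

```text
t 3.18 pos [ 579.9 -215.   172. ] d [-0.248 -0.244  4.119] yaw_y 76.4 tilt [-0.0018  0.0011] F [ 0.4 -0.7  0.6] T [-0.01 -0.01  0.01] w 87.1 gf 0.0 q [-0.536  0.578  1.497  0.     1.068 -1.869]
```

>>> {"fn": "play_rows", "kwargs": {
  "deltas": [
    {"dx":-0.25,"dy":-0.25,"dz":0.5,"wx":0,"wy":0,"wz":0,"fingers":1},
    {"dx":0,"dy":0,"dz":0.7,"wx":0,"wy":0,"wz":0,"fingers":1},
    {"dx":0,"dy":0,"dz":0.7,"wx":0,"wy":0,"wz":0,"fingers":1},
    {"dx":0,"dy":0,"dz":0.7,"wx":0,"wy":0,"wz":0,"fingers":1},
    {"dx":0,"dy":0,"dz":0.7,"wx":0,"wy":0,"wz":0,"fingers":1},
    {"dx":0,"dy":0,"dz":0.5,"wx":0,"wy":0,"wz":0,"fingers":1},
    {"dx":0,"dy":0,"dz":0.3,"wx":0,"wy":0,"wz":0,"fingers":1},
    {"dx":0,"dy":0,"dz":0,"wx":0,"wy":0,"wz":0,"fingers":1},
    {"dx":0,"dy":0,"dz":0,"wx":0,"wy":0,"wz":0,"fingers":1}
  ]
}}

```text
time: 3.93
tool_pos: [585.4, -223.6, 70.2]
eef_rot: [0.372, 3.119, -0.0]
force: [-0.2, 0.0, -0.6]
width: 1.0
gripper_force: 0.0
```

```bash
python3 -c "
from h import *
need([584.3,-222.3,69])"
```

```text
t 3.93 pos [ 585.4 -223.6   70.2] d [0.057 0.04  0.048] yaw_y 76.38 tilt [ 0.0004 -0.0003] F [-0.2  0.  -0.6] T [-0.02  0.03 -0.01] w 87.0 gf 0.0 q [-0.543  0.724  1.544 -0.     0.873 -1.876]
```

>>> {"fn": "play_rows", "kwargs": {
  "deltas": [
    {"dx":0.05,"dy":0.04,"dz":0.05,"wx":0,"wy":0,"wz":0,"fingers":0.5},
    {"dx":0,"dy":0,"dz":0,"wx":0,"wy":0,"wz":0,"fingers":0.5},
    {"dx":0,"dy":0,"dz":0,"wx":0,"wy":0,"wz":0,"fingers":0.5},
    {"dx":0,"dy":0,"dz":0,"wx":0,"wy":0,"wz":0,"fingers":0.5},
    {"dx":0,"dy":0,"dz":0,"wx":0,"wy":0,"wz":0,"fingers":0.5},
    {"dx":0,"dy":0,"dz":0,"wx":0,"wy":0,"wz":0,"fingers":0.5},
    {"dx":0,"dy":0,"dz":0,"wx":0,"wy":0,"wz":0,"fingers":0.5},
    {"dx":0,"dy":0,"dz":0,"wx":0,"wy":0,"wz":0,"fingers":0.5},
    {"dx":0,"dy":0,"dz":0,"wx":0,"wy":0,"wz":0,"fingers":0.5},
    {"dx":0,"dy":0,"dz":0,"wx":0,"wy":0,"wz":0,"fingers":0.5}
  ],
  "force": 60
}}

```text
time: 4.77
tool_pos: [584.1, -222.7, 69.1]
eef_rot: [0.372, 3.119, -0.002]
force: [-1.5, -2.5, 2.2]
width: 0.599
gripper_force: 60.0
```

```bash
python3 -c "
from h import *
need([584.3,-222.3,69])"
```

```text
t 4.77 pos [ 584.1 -222.7   69.1] d [-0.004  0.018  0.005] yaw_y 76.42 tilt [ 0.0002 -0.0011] F [-1.5 -2.5  2.2] T [-0.36  0.16  0.21] w 52.1 gf 60.0 q [-5.420e-01  7.240e-01  1.548e+00 -1.000e-03  8.680e-01 -1.875e+00]
```

>>> {"fn": "play_rows", "kwargs": {
  "deltas": [
    {"dx":0,"dy":0,"dz":0,"wx":0,"wy":0,"wz":0.8,"fingers":0.5},
    {"dx":0,"dy":0,"dz":0,"wx":0,"wy":0,"wz":0.8,"fingers":0.5},
    {"dx":0,"dy":0,"dz":0,"wx":0,"wy":0,"wz":0.8,"fingers":0.5},
    {"dx":0,"dy":0,"dz":0,"wx":0,"wy":0,"wz":0.8,"fingers":0.5},
    {"dx":0,"dy":0,"dz":0,"wx":0,"wy":0,"wz":0.8,"fingers":0.5},
    {"dx":0,"dy":0,"dz":0,"wx":0,"wy":0,"wz":0.8,"fingers":0.5},
    {"dx":0,"dy":0,"dz":0,"wx":0,"wy":0,"wz":0.8,"fingers":0.5},
    {"dx":0,"dy":0,"dz":0,"wx":0,"wy":0,"wz":0.8,"fingers":0.5},
    {"dx":0,"dy":0,"dz":0,"wx":0,"wy":0,"wz":0.8,"fingers":0.5},
    {"dx":0,"dy":0,"dz":0,"wx":0,"wy":0,"wz":0.8,"fingers":0.5}
  ]
}}

```text
time: 5.6
tool_pos: [584.0, -223.0, 69.1]
eef_rot: [1.42, 2.802, -0.002]
force: [-3.6, -3.2, 3.0]
width: 0.596
gripper_force: 60.0
```

```bash
python3 -c "
from h import *
need([584.3,-222.3,69])"
```

```text
t 5.6 pos [ 584.  -223.    69.1] d [0.015 0.027 0.004] yaw_y 36.26 tilt [-0.0002 -0.0017] F [-3.6 -3.2  3. ] T [-0.54  0.26  0.37] w 51.9 gf 60.0 q [-0.543  0.724  1.548 -0.002  0.868 -1.174]
```

>>> {"fn": "play_rows", "kwargs": {
  "deltas": [
    {"dx":0,"dy":0,"dz":0,"wx":0,"wy":0,"wz":0.6,"fingers":0.5},
    {"dx":0,"dy":0,"dz":0,"wx":0,"wy":0,"wz":0.6,"fingers":0.5},
    {"dx":0,"dy":0,"dz":0,"wx":0,"wy":0,"wz":0.6,"fingers":0.5},
    {"dx":0,"dy":0,"dz":0,"wx":0,"wy":0,"wz":0.6,"fingers":0.5},
    {"dx":0,"dy":0,"dz":0,"wx":0,"wy":0,"wz":0.6,"fingers":0.5}
  ]
}}

```text
time: 6.02
tool_pos: [583.9, -223.1, 69.1]
eef_rot: [1.772, 2.593, -0.003]
force: [-1.3, -3.4, 2.8]
width: 0.599
gripper_force: 60.0
```

```bash
python3 -c "
from h import *
need([584.3,-222.3,69])"
```

```text
t 6.02 pos [ 583.9 -223.1   69.1] d [0.023 0.028 0.004] yaw_y 21.31 tilt [-0.0004 -0.0017] F [-1.3 -3.4  2.8] T [-0.58  0.33  0.39] w 52.1 gf 60.0 q [-0.543  0.724  1.549 -0.002  0.868 -0.913]
```

>>> {"fn": "play_rows", "kwargs": {
  "deltas": [
    {"dx":0,"dy":0,"dz":0,"wx":0,"wy":0,"wz":0.6,"fingers":0.5},
    {"dx":0,"dy":0,"dz":0,"wx":0,"wy":0,"wz":0.6,"fingers":0.5},
    {"dx":0,"dy":0,"dz":0,"wx":0,"wy":0,"wz":0.6,"fingers":0.5}
  ]
}}

```text
time: 6.27
tool_pos: [583.8, -223.1, 69.1]
eef_rot: [1.97, 2.446, -0.003]
force: [-2.6, -4.5, 2.8]
width: 0.599
gripper_force: 60.0
```

```bash
python3 -c "
from h import *
need([584.3,-222.3,69])"
```

```text
t 6.27 pos [ 583.8 -223.1   69.1] d [0.026 0.027 0.004] yaw_y 12.31 tilt [-0.0005 -0.0018] F [-2.6 -4.5  2.8] T [-0.63  0.38  0.39] w 52.1 gf 60.0 q [-0.543  0.724  1.549 -0.002  0.868 -0.756]
```

>>> {"fn": "play_rows", "kwargs": {
  "deltas": [
    {"dx":0,"dy":0,"dz":0,"wx":0,"wy":0,"wz":0.5,"fingers":0.5},
    {"dx":0,"dy":0,"dz":0,"wx":0,"wy":0,"wz":0.5,"fingers":0.5},
    {"dx":0,"dy":0,"dz":0,"wx":0,"wy":0,"wz":0.5,"fingers":0.5}
  ]
}}

```text
time: 6.52
tool_pos: [583.7, -223.1, 69.1]
eef_rot: [2.125, 2.313, -0.003]
force: [-2.3, -4.1, 2.6]
width: 0.599
gripper_force: 60.0
```

```bash
python3 -c "
from h import *
need([584.3,-222.3,69])"
```

```text
t 6.52 pos [ 583.7 -223.1   69.1] d [0.029 0.026 0.004] yaw_y 4.85 tilt [-0.0007 -0.0018] F [-2.3 -4.1  2.6] T [-0.63  0.38  0.42] w 52.1 gf 60.0 q [-0.543  0.724  1.549 -0.003  0.868 -0.626]
```

>>> {"fn": "play_rows", "kwargs": {
  "deltas": [
    {"dx":0,"dy":0,"dz":0,"wx":0,"wy":0,"wz":0.5,"fingers":0.5},
    {"dx":0,"dy":0,"dz":0,"wx":0,"wy":0,"wz":0.5,"fingers":0.5}
  ]
}}

```text
time: 6.68
tool_pos: [583.6, -221.8, 69.2]
eef_rot: [-2.214, -2.228, 0.004]
force: [-0.5, 1.6, 4.6]
width: 0.605
gripper_force: 60.0
```

```bash
python3 -c "
from h import *
need([584.3,-222.3,69])"
```

```text
t 6.68 pos [ 583.6 -221.8   69.2] d [-0.021  0.028  0.006] yaw_y 0.38 tilt [-0.0021 -0.0014] F [-0.5  1.6  4.6] T [0.31 0.16 2.68] w 52.6 gf 60.0 q [-0.541  0.724  1.549 -0.003  0.87  -0.546]
```

>>> {"fn": "play_rows", "kwargs": {
  "deltas": [
    {"dx":0,"dy":0,"dz":0,"wx":0,"wy":0,"wz":0.3,"fingers":0.5},
    {"dx":0,"dy":0,"dz":0,"wx":0,"wy":0,"wz":0,"fingers":0.5}
  ]
}}

```text
time: 6.85
tool_pos: [583.7, -221.4, 69.2]
eef_rot: [-2.242, -2.2, 0.004]
force: [-0.9, 2.1, 4.8]
width: 0.605
gripper_force: 60.0
```

```bash
python3 -c "
from h import *
need([584.3,-222.3,69])"
```

```text
t 6.85 pos [ 583.7 -221.4   69.2] d [-0.035  0.026  0.008] yaw_y -1.07 tilt [-0.0021 -0.0014] F [-0.9  2.1  4.8] T [0.16 0.36 2.42] w 52.6 gf 60.0 q [-0.54   0.724  1.549 -0.003  0.87  -0.52 ]
```

The sleeve is at its stop: the torque jumped to 2.5 N·m. Releasing and rising.

>>> {"fn": "play_rows", "kwargs": {
  "deltas": [
    {"dx":0,"dy":0,"dz":0,"wx":0,"wy":0,"wz":0,"fingers":1},
    {"dx":0,"dy":0,"dz":0,"wx":0,"wy":0,"wz":0,"fingers":1},
    {"dx":0,"dy":0,"dz":0,"wx":0,"wy":0,"wz":0,"fingers":1},
    {"dx":0,"dy":0,"dz":0,"wx":0,"wy":0,"wz":0,"fingers":1},
    {"dx":0,"dy":0,"dz":0,"wx":0,"wy":0,"wz":0,"fingers":1},
    {"dx":0,"dy":0,"dz":-0.5,"wx":0,"wy":0,"wz":0,"fingers":1},
    {"dx":0,"dy":0,"dz":-1,"wx":0,"wy":0,"wz":0,"fingers":1},
    {"dx":0,"dy":0,"dz":-1,"wx":0,"wy":0,"wz":0,"fingers":1},
    {"dx":0,"dy":0,"dz":-1,"wx":0,"wy":0,"wz":0,"fingers":1},
    {"dx":0,"dy":0,"dz":-1,"wx":0,"wy":0,"wz":0,"fingers":1}
  ]
}}

```text
time: 7.68
tool_pos: [584.1, -222.1, 183.3]
eef_rot: [2.253, 2.189, 0.001]
force: [1.4, -0.2, -1.6]
width: 1.0
gripper_force: 0.0
```

```bash
python3 -c "
from h import *
need([497.2,223.2,180],17)"
```

```text
t 7.68 pos [ 584.1 -222.1  183.3] d [17.702 -3.993  0.13 ] yaw_y -1.67 tilt [0.0006 0.0001] F [ 1.4 -0.2 -1.6] T [-0.08  0.03 -0.05] w 87.0 gf 0.0 q [-0.542  0.572  1.472  0.     1.097 -0.513]
wz units -3.73
```

>>> {"fn": "play_rows", "kwargs": {
  "deltas": [
    {"dx":0.5,"dy":-0.1,"dz":0,"wx":0,"wy":0,"wz":0,"fingers":1},
    {"dx":1,"dy":-0.23,"dz":0,"wx":0,"wy":0,"wz":0,"fingers":1},
    {"dx":1,"dy":-0.23,"dz":0,"wx":0,"wy":0,"wz":0,"fingers":1},
    {"dx":1,"dy":-0.23,"dz":0,"wx":0,"wy":0,"wz":0,"fingers":1},
    {"dx":1,"dy":-0.23,"dz":0,"wx":0,"wy":0,"wz":0,"fingers":1},
    {"dx":1,"dy":-0.23,"dz":0,"wx":0,"wy":0,"wz":0,"fingers":1},
    {"dx":1,"dy":-0.23,"dz":0,"wx":0,"wy":0,"wz":0,"fingers":1},
    {"dx":1,"dy":-0.23,"dz":0,"wx":0,"wy":0,"wz":0,"fingers":1},
    {"dx":1,"dy":-0.23,"dz":0,"wx":0,"wy":0,"wz":0,"fingers":1},
    {"dx":1,"dy":-0.23,"dz":0,"wx":0,"wy":0,"wz":0,"fingers":1}
  ]
}}

```text
time: 8.52
tool_pos: [535.7, 18.4, 181.5]
eef_rot: [-2.253, -2.188, -0.0]
force: [-0.6, 0.4, 0.1]
width: 1.0
gripper_force: 0.0
```

>>> {"fn": "play_rows", "kwargs": {
  "deltas": [
    {"dx":1,"dy":-0.23,"dz":0,"wx":0,"wy":0,"wz":0,"fingers":1},
    {"dx":1,"dy":-0.23,"dz":0,"wx":0,"wy":0,"wz":0,"fingers":1},
    {"dx":1,"dy":-0.23,"dz":0,"wx":0,"wy":0,"wz":0,"fingers":1},
    {"dx":1,"dy":-0.23,"dz":0,"wx":0,"wy":0,"wz":0,"fingers":1},
    {"dx":1,"dy":-0.23,"dz":0,"wx":0,"wy":0,"wz":0,"fingers":1},
    {"dx":1,"dy":-0.23,"dz":0,"wx":0,"wy":0,"wz":-0.9,"fingers":1},
    {"dx":0.5,"dy":0,"dz":0,"wx":0,"wy":0,"wz":-0.9,"fingers":1},
    {"dx":0,"dy":0,"dz":0,"wx":0,"wy":0,"wz":-0.9,"fingers":1},
    {"dx":0,"dy":0,"dz":0,"wx":0,"wy":0,"wz":-0.9,"fingers":1},
    {"dx":0,"dy":0,"dz":0,"wx":0,"wy":0,"wz":0,"fingers":1}
  ]
}}

```text
time: 9.35
tool_pos: [505.0, 181.0, 181.4]
eef_rot: [-1.88, -2.517, 0.0]
force: [-0.6, -0.1, -0.5]
width: 1.003
gripper_force: 0.0
```

```bash
python3 - <<'E'
from h import *
need([497.2,223.2,15],17)
t=save("top","pics/t2.png"); t=t[:,:,::-1]
a=[cv2.resize(x[187:247,362:422],None,fx=9,fy=9,interpolation=cv2.INTER_CUBIC) for x in (t,)]
cv2.imwrite("pics/c2.png",a[0])
E
```

```text
t 9.35 pos [505.  181.  181.4] d [1.705 0.184 6.656] yaw_y 16.49 tilt [-0.0005  0.0002] F [-0.6 -0.1 -0.5] T [-0.05  0.03 -0.  ] w 87.2 gf 0.0 q [ 0.136  0.464  1.698  0.     0.98  -0.152]
wz units -0.1
```

View pics/c2.png

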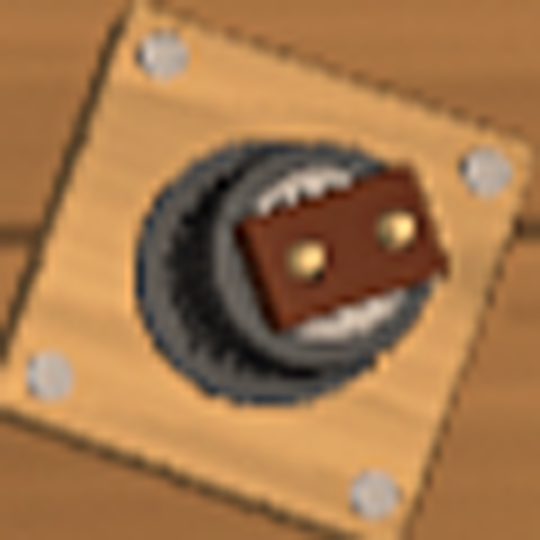

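The crop shows the dark half still seated after tightening, with dowel tips at about (396.1,215.9) and (406,212.6). Now going to the pale half.

>>> {"fn": "play_rows", "kwargs": {
  "deltas": [
    {"dx":0.85,"dy":0.18,"dz":0,"wx":0,"wy":0,"wz":-0.1,"fingers":1},
    {"dx":0.85,"dy":0,"dz":0.5,"wx":0,"wy":0,"wz":0,"fingers":1},
    {"dx":0,"dy":0,"dz":1,"wx":0,"wy":0,"wz":0,"fingers":1},
    {"dx":0,"dy":0,"dz":1,"wx":0,"wy":0,"wz":0,"fingers":1},
    {"dx":0,"dy":0,"dz":1,"wx":0,"wy":0,"wz":0,"fingers":1},
    {"dx":0,"dy":0,"dz":0.8,"wx":0,"wy":0,"wz":0,"fingers":1},
    {"dx":0,"dy":0,"dz":0.4,"wx":0,"wy":0,"wz":0,"fingers":1},
    {"dx":0,"dy":0,"dz":0,"wx":0,"wy":0,"wz":0,"fingers":1},
    {"dx":0,"dy":0,"dz":0,"wx":0,"wy":0,"wz":0,"fingers":1}
  ]
}}

```text
time: 10.15
tool_pos: [498.0, 222.1, 63.8]
eef_rot: [-1.873, -2.522, 0.0]
force: [1.1, 0.2, -0.1]
width: 1.0
gripper_force: 0.0
```

```bash
cat > m.py <<'E'
from h import *
def rect(im,lo,hi,u,v,r,K=8):
    c=cv2.resize(im[v-r:v+r,u-r:u+r],None,fx=K,fy=K,interpolation=cv2.INTER_CUBIC)
    m=cv2.inRange(cv2.cvtColor(c,cv2.COLOR_RGB2HSV),lo,hi); out=[]
    f=lambda p:((p[0]+.5)/K-.5+u-r,(p[1]+.5)/K-.5+v-r)
    for x in cv2.findContours(m,cv2.RETR_EXTERNAL,cv2.CHAIN_APPROX_NONE)[0]:
        A=cv2.contourArea(x)/K/K
        if A<3: continue
        b=cv2.boxPoints(cv2.minAreaRect(cv2.convexHull(x))); M=cv2.moments(x)
        out.append((A,f((M['m10']/M['m00'],M['m01']/M['m00'])),[f(p) for p in b]))
    return sorted(out,key=lambda o:-o[0])
def rep(l,o,z,n="top"):
    P=np.array([onz(n,*p,z) for p in o[2]])[:,:2]; e,g=P[1]-P[0],P[2]-P[1]
    a=max(e,g,key=np.linalg.norm)
    print(l,"area",round(o[0]),"c",P.mean(0).round(1),"mom",onz(n,*o[1],z)[:2].round(1),"sides",np.linalg.norm(e).round(1),np.linalg.norm(g).round(1),"ang",(np.degrees(np.arctan2(a[1],a[0]))%180).round(1))
E
python3 - <<'E'
from m import *
need([497.2,223.2,8],17)
t=cv2.imread("pics/t2.png")[:,:,::-1].copy()
rep("dark",rect(t,(0,140,40),(13,255,130),400,215,15)[0],124)
d=[o for o in rect(t,(14,40,135),(30,200,255),401,214,8)]
q=[]
for o in d: rep("dow",o,133.); q.append(onz("top",*o[1],133.)[:2])
# bright spot centroids as cross-check
for c in((396,216),(406,212.6)):
    g=t[int(c[1])-4:int(c[1])+5,int(c[0])-4:int(c[0])+5,1].astype(float); g=np.clip(g-70,0,None)
    yy,xx=np.mgrid[int(c[1])-4:int(c[1])+5,int(c[0])-4:int(c[0])+5]; k=(g>0)&(np.hypot(xx-c[0],yy-c[1])<2.7); g=g*k
    p=((g*xx).sum()/g.sum(),(g*yy).sum()/g.sum()); print(p,onz("top",*p,133.5)[:2].round(1))
E
```

```text
t 10.15 pos [498.  222.1  63.8] d [ 0.051 -0.016  2.233] yaw_y 16.79 tilt [-0.0005  0.    ] F [ 1.1  0.2 -0.1] T [-0.1  -0.01  0.05] w 87.0 gf 0.0 q [ 0.214  0.66   1.759  0.     0.723 -0.079]
wz units -0.04
dark area 258 c [ 583.8 -221.2] mom [ 583.8 -221.2] sides 44.6 27.6 ang 109.0
dow area 13 c [ 599.  -212.9] mom [ 598.4 -212.4] sides 16.5 6.1 ang 106.9
dow area 10 c [ 580.7 -211.5] mom [ 580.8 -211.6] sides 7.2 7.2 ang 178.4
dow area 10 c [ 587.7 -232.9] mom [ 587.5 -232.7] sides 7.3 7.2 ang 123.8
dow area 5 c [ 568.8 -226.2] mom [ 569.2 -226.7] sides 13.5 3.5 ang 104.5
(np.float64(395.80628803245435), np.float64(215.29716024340772)) [ 580.7 -211.6]
(np.float64(405.9159836065574), np.float64(211.90676229508196)) [ 587.4 -232.6]
```

>>> {"fn": "play_rows", "kwargs": {
  "deltas": [
    {"dx":0.05,"dy":-0.02,"dz":0.8,"wx":0,"wy":0,"wz":0,"fingers":1},
    {"dx":0,"dy":0,"dz":0.7,"wx":0,"wy":0,"wz":0,"fingers":1},
    {"dx":0,"dy":0,"dz":0.5,"wx":0,"wy":0,"wz":0,"fingers":0.9},
    {"dx":0,"dy":0,"dz":0.23,"wx":0,"wy":0,"wz":0,"fingers":0.6},
    {"dx":0,"dy":0,"dz":0,"wx":0,"wy":0,"wz":0,"fingers":0.4},
    {"dx":0,"dy":0,"dz":0,"wx":0,"wy":0,"wz":0,"fingers":0.2},
    {"dx":0,"dy":0,"dz":0,"wx":0,"wy":0,"wz":0,"fingers":0.2},
    {"dx":0,"dy":0,"dz":0,"wx":0,"wy":0,"wz":0,"fingers":0.2},
    {"dx":0,"dy":0,"dz":0,"wx":0,"wy":0,"wz":0,"fingers":0.2},
    {"dx":0,"dy":0,"dz":0,"wx":0,"wy":0,"wz":0,"fingers":0.2}
  ],
  "force": 30
}}

```text
time: 10.98
tool_pos: [497.4, 223.4, 8.6]
eef_rot: [1.871, 2.523, 0.001]
force: [-0.4, 0.0, 0.1]
width: 0.481
gripper_force: 0.0
```

```bash
python3 -c "
from h import *
need([497.2,223.2,8],17)"
```

```text
t 10.98 pos [497.4 223.4   8.6] d [-0.005 -0.01   0.026] yaw_y 16.87 tilt [0.001  0.0002] F [-0.4  0.   0.1] T [-0.14  0.02  0.04] w 41.8 gf 0.0 q [ 0.217  0.758  1.778  0.     0.604 -0.077]
wz units -0.03
```

>>> {"fn": "play_rows", "kwargs": {
  "deltas": [
    {"dx":0,"dy":0,"dz":0,"wx":0,"wy":0,"wz":0,"fingers":0.2},
    {"dx":0,"dy":0,"dz":0,"wx":0,"wy":0,"wz":0,"fingers":0.2},
    {"dx":0,"dy":0,"dz":0,"wx":0,"wy":0,"wz":0,"fingers":0.2},
    {"dx":0,"dy":0,"dz":0,"wx":0,"wy":0,"wz":0,"fingers":0.2},
    {"dx":0,"dy":0,"dz":0,"wx":0,"wy":0,"wz":0,"fingers":0.2},
    {"dx":0,"dy":0,"dz":0,"wx":0,"wy":0,"wz":0,"fingers":0.2}
  ]
}}

```text
time: 11.48
tool_pos: [497.1, 223.3, 8.2]
eef_rot: [1.871, 2.523, 0.0]
force: [-1.2, 0.2, 3.1]
width: 0.32
gripper_force: 30.0
```

```bash
python3 -c "
from h import *
need([497.2,223.2,8],17)"
```

```text
t 11.48 pos [497.1 223.3   8.2] d [-0.004  0.003  0.008] yaw_y 16.88 tilt [0.0001 0.    ] F [-1.2  0.2  3.1] T [-0.12  0.1   0.  ] w 27.8 gf 30.0 q [ 0.217  0.759  1.778 -0.     0.605 -0.077]
wz units -0.02
```

>>> {"fn": "play_rows", "kwargs": {
  "deltas": [
    {"dx":0,"dy":0,"dz":-0.4,"wx":0,"wy":0,"wz":0,"fingers":0.2},
    {"dx":0,"dy":0,"dz":-0.8,"wx":0,"wy":0,"wz":0,"fingers":0.2},
    {"dx":0,"dy":0,"dz":-0.9,"wx":0,"wy":0,"wz":0,"fingers":0.2},
    {"dx":0,"dy":0,"dz":-0.9,"wx":0,"wy":0,"wz":0,"fingers":0.2},
    {"dx":0,"dy":0,"dz":-0.9,"wx":0,"wy":0,"wz":0,"fingers":0.2},
    {"dx":0,"dy":0,"dz":-0.9,"wx":0,"wy":0,"wz":0,"fingers":0.2},
    {"dx":0,"dy":0,"dz":-0.9,"wx":0,"wy":0,"wz":0,"fingers":0.2},
    {"dx":0,"dy":0,"dz":-0.9,"wx":0,"wy":0,"wz":0,"fingers":0.2},
    {"dx":0,"dy":0,"dz":-0.4,"wx":0,"wy":0,"wz":0,"fingers":0.2},
    {"dx":0,"dy":0,"dz":0,"wx":0,"wy":0,"wz":0,"fingers":0.2}
  ]
}}

```text
time: 12.32
tool_pos: [498.6, 223.7, 185.8]
eef_rot: [1.869, 2.52, 0.007]
force: [-0.2, -0.3, -0.4]
width: 0.321
gripper_force: 30.0
```

```bash
python3 - <<'E'
from m import *
need([584.1,-222.1,185],17.7)
for n in("top","scene"):
    im=save(n,f"pics/{n}3.png"); s=arm.state()["tool_pos"]; u,v=[int(x) for x in proj(n,s+[0,0,26])]
    print(n,u,v)
E
```

```text
t 12.32 pos [498.6 223.7 185.8] d [-18.056  -1.906   0.028] yaw_y 16.88 tilt [0.0058 0.0013] F [-0.2 -0.3 -0.4] T [-0.09 -0.03  0.04] w 27.9 gf 30.0 q [ 0.217  0.468  1.673  0.     0.994 -0.077]
wz units -0.16
top 174 259
scene 413 198
```

>>> {"fn": "play_rows", "kwargs": {
  "deltas": [
    {"dx":-0.5,"dy":-0.1,"dz":0,"wx":0,"wy":0,"wz":0,"fingers":0.2},
    {"dx":-0.9,"dy":-0.1,"dz":0,"wx":0,"wy":0,"wz":0,"fingers":0.2},
    {"dx":-0.9,"dy":-0.1,"dz":0,"wx":0,"wy":0,"wz":0,"fingers":0.2},
    {"dx":-0.9,"dy":-0.1,"dz":0,"wx":0,"wy":0,"wz":0,"fingers":0.2},
    {"dx":-0.9,"dy":-0.1,"dz":0,"wx":0,"wy":0,"wz":0,"fingers":0.2},
    {"dx":-0.9,"dy":-0.1,"dz":0,"wx":0,"wy":0,"wz":0,"fingers":0.2},
    {"dx":-0.9,"dy":-0.1,"dz":0,"wx":0,"wy":0,"wz":0,"fingers":0.2},
    {"dx":-0.9,"dy":-0.1,"dz":0,"wx":0,"wy":0,"wz":0,"fingers":0.2},
    {"dx":-0.9,"dy":-0.1,"dz":0,"wx":0,"wy":0,"wz":0,"fingers":0.2},
    {"dx":-0.9,"dy":-0.1,"dz":0,"wx":0,"wy":0,"wz":0,"fingers":0.2}
  ]
}}

```text
time: 13.25
tool_pos: [534.2, 8.4, 181.2]
eef_rot: [-1.87, -2.52, 0.003]
force: [-0.4, -0.9, -0.2]
width: 0.32
gripper_force: 30.0
```

>>> {"fn": "play_rows", "kwargs": {
  "deltas": [
    {"dx":-0.9,"dy":-0.1,"dz":0,"wx":0,"wy":0,"wz":0,"fingers":0.2},
    {"dx":-0.9,"dy":-0.1,"dz":0,"wx":0,"wy":0,"wz":0,"fingers":0.2},
    {"dx":-0.9,"dy":-0.1,"dz":0,"wx":0,"wy":0,"wz":0,"fingers":0.2},
    {"dx":-0.9,"dy":-0.1,"dz":0,"wx":0,"wy":0,"wz":0,"fingers":0.2},
    {"dx":-0.9,"dy":-0.1,"dz":0,"wx":0,"wy":0,"wz":0,"fingers":0.2},
    {"dx":-0.9,"dy":-0.1,"dz":0,"wx":0,"wy":0,"wz":0,"fingers":0.2},
    {"dx":-0.9,"dy":-0.1,"dz":0,"wx":0,"wy":0,"wz":0,"fingers":0.2},
    {"dx":-0.9,"dy":-0.1,"dz":0,"wx":0,"wy":0,"wz":0,"fingers":0.2},
    {"dx":-0.9,"dy":-0.1,"dz":0,"wx":0,"wy":0,"wz":-0.16,"fingers":0.2},
    {"dx":-0.5,"dy":0,"dz":0,"wx":0,"wy":0,"wz":0,"fingers":0.2}
  ]
}}

```text
time: 14.08
tool_pos: [575.5, -205.0, 181.0]
eef_rot: [-1.855, -2.533, 0.002]
force: [1.0, -0.2, -0.1]
width: 0.321
gripper_force: 30.0
```

>>> {"fn": "play_rows", "kwargs": {
  "deltas": [
    {"dx":0,"dy":0,"dz":0,"wx":0,"wy":0,"wz":0,"fingers":0.2},
    {"dx":0,"dy":0,"dz":0,"wx":0,"wy":0,"wz":0,"fingers":0.2},
    {"dx":0,"dy":0,"dz":0,"wx":0,"wy":0,"wz":0,"fingers":0.2}
  ]
}}

```text
time: 14.33
tool_pos: [575.5, -200.6, 182.1]
eef_rot: [-1.852, -2.534, -0.0]
force: [-0.2, -0.3, -1.2]
width: 0.315
gripper_force: 30.0
```

```bash
python3 - <<'E'
from m import *
need([584.1,-222.1,132],17.7)
E
```

```text
t 14.33 pos [ 575.5 -200.6  182.1] d [-0.927  0.069  2.003] yaw_y 17.68 tilt [-0.0024  0.0019] F [-0.2 -0.3 -1.2] T [-0.1   0.04 -0.05] w 27.4 gf 30.0 q [-5.190e-01  5.550e-01  1.511e+00  1.000e-03  1.079e+00 -8.280e-01]
wz units -0.0
```

>>> {"fn": "play_rows", "kwargs": {
  "deltas": [
    {"dx":-0.93,"dy":0.07,"dz":0,"wx":0,"wy":0,"wz":0,"fingers":0.2},
    {"dx":0,"dy":0,"dz":0.5,"wx":0,"wy":0,"wz":0,"fingers":0.2},
    {"dx":0,"dy":0,"dz":0.5,"wx":0,"wy":0,"wz":0,"fingers":0.2},
    {"dx":0,"dy":0,"dz":0.3,"wx":0,"wy":0,"wz":0,"fingers":0.2},
    {"dx":0,"dy":0,"dz":0,"wx":0,"wy":0,"wz":0,"fingers":0.2},
    {"dx":0,"dy":0,"dz":0,"wx":0,"wy":0,"wz":0,"fingers":0.2},
    {"dx":0,"dy":0,"dz":0,"wx":0,"wy":0,"wz":0,"fingers":0.2}
  ]
}}

```text
time: 14.92
tool_pos: [585.6, -223.0, 151.1]
eef_rot: [1.852, 2.537, 0.0]
force: [0.0, 0.4, 0.2]
width: 0.321
gripper_force: 30.0
```

```bash
python3 - <<'E'
from m import *
need([584.1,-222.1,132],17.7)
im=save("scene","pics/s4.png")[:,:,::-1]
cv2.imwrite("pics/c4.png",cv2.resize(im[140:220,150:230],None,fx=7,fy=7,interpolation=cv2.INTER_CUBIC))
E
```

```text
t 14.92 pos [ 585.6 -223.   151.1] d [ 0.051 -0.046  0.763] yaw_y 17.73 tilt [ 0.0005 -0.0003] F [0.  0.4 0.2] T [-0.07  0.02 -0.  ] w 27.9 gf 30.0 q [-0.542  0.613  1.495  0.     1.033 -0.851]
wz units 0.01
```

View pics/c4.png

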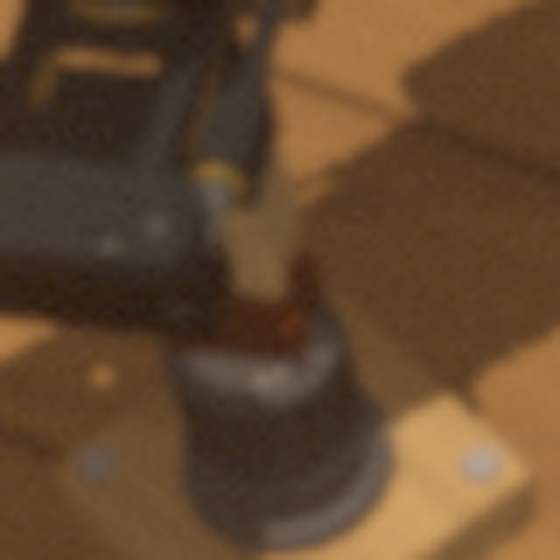

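The arm hides most of it, but the pale half hangs right above the dark one. Descending with force feedback.

>>> {"fn": "play_rows", "kwargs": {
  "deltas": [
    {"dx":0.05,"dy":-0.045,"dz":0.15,"wx":0,"wy":0,"wz":0,"fingers":0.2},
    {"dx":0,"dy":0,"dz":0.15,"wx":0,"wy":0,"wz":0,"fingers":0.2},
    {"dx":0,"dy":0,"dz":0.05,"wx":0,"wy":0,"wz":0,"fingers":0.2},
    {"dx":0,"dy":0,"dz":0.05,"wx":0,"wy":0,"wz":0,"fingers":0.2},
    {"dx":0,"dy":0,"dz":0,"wx":0,"wy":0,"wz":0,"fingers":0.2},
    {"dx":0,"dy":0,"dz":0,"wx":0,"wy":0,"wz":0,"fingers":0.2}
  ]
}}

```text
time: 15.47
tool_pos: [583.8, -222.8, 140.5]
eef_rot: [-1.854, -2.536, 0.0]
force: [-0.7, 0.7, 0.1]
width: 0.319
gripper_force: 30.0
```

```bash
python3 -c "
from h import *
need([584.1,-222.1,132],17.7)"
```

```text
t 15.47 pos [ 583.8 -222.8  140.5] d [0.023 0.019 0.339] yaw_y 17.67 tilt [-0.0001  0.0001] F [-0.7  0.7  0.1] T [-0.08  0.04 -0.05] w 27.8 gf 30.0 q [-0.543  0.625  1.507  0.     1.01  -0.851]
wz units -0.01
```

>>> {"fn": "play_rows", "kwargs": {
  "deltas": [
    {"dx":0,"dy":0,"dz":0.04,"wx":0,"wy":0,"wz":0,"fingers":0.2},
    {"dx":0,"dy":0,"dz":0.04,"wx":0,"wy":0,"wz":0,"fingers":0.2},
    {"dx":0,"dy":0,"dz":0,"wx":0,"wy":0,"wz":0,"fingers":0.2}
  ]
}}

```text
time: 15.72
tool_pos: [583.8, -222.7, 138.4]
eef_rot: [-1.854, -2.536, 0.0]
force: [-0.3, -0.6, -0.3]
width: 0.321
gripper_force: 30.0
```

```bash
python3 -c "
from h import *
need([584.1,-222.1,132],17.7)"
```

```text
t 15.72 pos [ 583.8 -222.7  138.4] d [0.018 0.02  0.255] yaw_y 17.67 tilt [-0.0003  0.0002] F [-0.3 -0.6 -0.3] T [-0.05  0.03  0.01] w 27.9 gf 30.0 q [-0.543  0.628  1.509 -0.     1.006 -0.851]
wz units -0.01
```

>>> {"fn": "play_rows", "kwargs": {
  "deltas": [
    {"dx":0,"dy":0,"dz":0.06,"wx":0,"wy":0,"wz":0,"fingers":0.2},
    {"dx":0,"dy":0,"dz":0.06,"wx":0,"wy":0,"wz":0,"fingers":0.2},
    {"dx":0,"dy":0,"dz":0,"wx":0,"wy":0,"wz":0,"fingers":0.2}
  ]
}}

```text
time: 15.97
tool_pos: [583.6, -222.6, 135.2]
eef_rot: [-1.853, -2.536, 0.0]
force: [0.1, 0.1, -0.3]
width: 0.32
gripper_force: 30.0
```

```bash
python3 -c "
from h import *
need([584.1,-222.1,132],17.7)"
```

```text
t 15.97 pos [ 583.6 -222.6  135.2] d [0.012 0.025 0.126] yaw_y 17.67 tilt [-0.0006  0.0004] F [ 0.1  0.1 -0.3] T [-0.09  0.01 -0.03] w 27.8 gf 30.0 q [-0.543  0.632  1.511 -0.     0.999 -0.851]
wz units -0.01
```

>>> {"fn": "play_rows", "kwargs": {
  "deltas": [
    {"dx":0,"dy":0,"dz":0.06,"wx":0,"wy":0,"wz":0,"fingers":0.2},
    {"dx":0,"dy":0,"dz":0.03,"wx":0,"wy":0,"wz":0,"fingers":0.2},
    {"dx":0,"dy":0,"dz":0,"wx":0,"wy":0,"wz":0,"fingers":0.2}
  ]
}}

```text
time: 16.22
tool_pos: [583.7, -222.6, 133.1]
eef_rot: [-1.854, -2.536, 0.0]
force: [0.8, 0.0, -0.5]
width: 0.318
gripper_force: 30.0
```

```bash
python3 -c "
from h import *
need([584.1,-222.1,132],17.7)"
```

```text
t 16.22 pos [ 583.7 -222.6  133.1] d [0.016 0.021 0.042] yaw_y 17.68 tilt [-0.0004  0.0002] F [ 0.8  0.  -0.5] T [-0.08  0.03  0.  ] w 27.7 gf 30.0 q [-0.543  0.635  1.512 -0.     0.995 -0.851]
wz units -0.0
```

>>> {"fn": "play_rows", "kwargs": {
  "deltas": [
    {"dx":0,"dy":0,"dz":0.02,"wx":0,"wy":0,"wz":0,"fingers":0.2},
    {"dx":0,"dy":0,"dz":0.02,"wx":0,"wy":0,"wz":0,"fingers":0.2},
    {"dx":0,"dy":0,"dz":0,"wx":0,"wy":0,"wz":0,"fingers":0.2},
    {"dx":0,"dy":0,"dz":0,"wx":0,"wy":0,"wz":0,"fingers":0.2}
  ]
}}

```text
time: 16.55
tool_pos: [583.9, -222.7, 132.3]
eef_rot: [1.854, 2.536, -0.0]
force: [-0.3, 0.4, -0.6]
width: 0.318
gripper_force: 30.0
```

```bash
python3 -c "
from h import *
need([584.1,-222.1,132],17.7)"
```

```text
t 16.55 pos [ 583.9 -222.7  132.3] d [0.021 0.017 0.012] yaw_y 17.67 tilt [ 0. -0.] F [-0.3  0.4 -0.6] T [-0.03 -0.    0.01] w 27.7 gf 30.0 q [-0.543  0.636  1.513 -0.     0.993 -0.851]
wz units -0.01
```

>>> {"fn": "play_rows", "kwargs": {
  "deltas": [
    {"dx":0,"dy":0,"dz":0.02,"wx":0,"wy":0,"wz":0,"fingers":0.2},
    {"dx":0,"dy":0,"dz":0,"wx":0,"wy":0,"wz":0,"fingers":0.2},
    {"dx":0,"dy":0,"dz":0,"wx":0,"wy":0,"wz":0,"fingers":0.2}
  ]
}}

```text
time: 16.8
tool_pos: [583.9, -222.8, 132.2]
eef_rot: [1.853, 2.536, -0.0]
force: [-0.2, -0.8, 2.9]
width: 0.32
gripper_force: 30.0
```

```bash
python3 -c "
from h import *
need([584.1,-222.1,132],17.7)"
```

```text
t 16.8 pos [ 583.9 -222.8  132.2] d [0.024 0.015 0.009] yaw_y 17.68 tilt [ 0.0003 -0.0003] F [-0.2 -0.8  2.9] T [ 0.03  0.17 -0.03] w 27.9 gf 30.0 q [-0.543  0.636  1.513 -0.     0.992 -0.851]
wz units -0.0
```

>>> {"fn": "play_rows", "kwargs": {
  "deltas": [
    {"dx":0,"dy":0,"dz":0.02,"wx":0,"wy":0,"wz":0,"fingers":0.2},
    {"dx":0,"dy":0,"dz":0,"wx":0,"wy":0,"wz":0,"fingers":0.2},
    {"dx":0,"dy":0,"dz":0,"wx":0,"wy":0,"wz":0,"fingers":0.2},
    {"dx":0,"dy":0,"dz":0,"wx":0,"wy":0,"wz":0,"fingers":0.2}
  ],
  "force": 40
}}

```text
time: 17.13
tool_pos: [584.0, -222.7, 132.2]
eef_rot: [1.853, 2.536, -0.0]
force: [-1.5, 0.0, 5.3]
width: 0.317
gripper_force: 40.0
```

```bash
python3 -c "
from h import *
need([584.1,-222.1,132],17.7)"
```

```text
t 17.13 pos [ 584.  -222.7  132.2] d [0.023 0.013 0.009] yaw_y 17.68 tilt [ 0.0005 -0.0004] F [-1.5  0.   5.3] T [0.08 0.34 0.01] w 27.6 gf 40.0 q [-0.543  0.636  1.513 -0.     0.992 -0.851]
wz units -0.0
```

>>> {"fn": "play_rows", "kwargs": {
  "deltas": [
    {"dx":0,"dy":0,"dz":0.02,"wx":0,"wy":0,"wz":0,"fingers":0.2},
    {"dx":0,"dy":0,"dz":0.01,"wx":0,"wy":0,"wz":0,"fingers":0.2},
    {"dx":0,"dy":0,"dz":0,"wx":0,"wy":0,"wz":0,"fingers":0.2},
    {"dx":0,"dy":0,"dz":0,"wx":0,"wy":0,"wz":0,"fingers":0.2},
    {"dx":0,"dy":0,"dz":0,"wx":0,"wy":0,"wz":0,"fingers":0.2},
    {"dx":0,"dy":0,"dz":0,"wx":0,"wy":0,"wz":0,"fingers":0.2}
  ]
}}

```text
time: 17.63
tool_pos: [583.9, -222.8, 132.2]
eef_rot: [1.853, 2.536, -0.0]
force: [-2.2, 1.1, 8.6]
width: 0.318
gripper_force: 40.0
```

```bash
python3 - <<'E'
from h import *
need([584.1,-222.1,132],17.7)
f=[]
for i in range(6): arm.snapshot("top"); s=arm.state(); f.append(s["force"])
print(np.mean(f,0).round(2), np.std(f,0).round(2))
E
```

```text
t 17.63 pos [ 583.9 -222.8  132.2] d [0.023 0.014 0.007] yaw_y 17.68 tilt [ 0.0006 -0.0005] F [-2.2  1.1  8.6] T [0.13 0.5  0.04] w 27.7 gf 40.0 q [-0.543  0.636  1.513 -0.     0.992 -0.851]
wz units -0.0
[-2.39  1.3   9.43] [0.43 0.66 0.54]
```

```bash
python3 - <<'E'
from h import *
im=save("scene","pics/s5.png")[:,:,::-1]; im2=save("top","pics/t5.png")[:,:,::-1]
cv2.imwrite("pics/c5.png",np.hstack([cv2.resize(im[150:220,150:220],None,fx=5,fy=5,interpolation=cv2.INTER_CUBIC),cv2.resize(im2,None,fx=.78,fy=350/420)]))
E
```

```text
(no output)
```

View pics/c5.png

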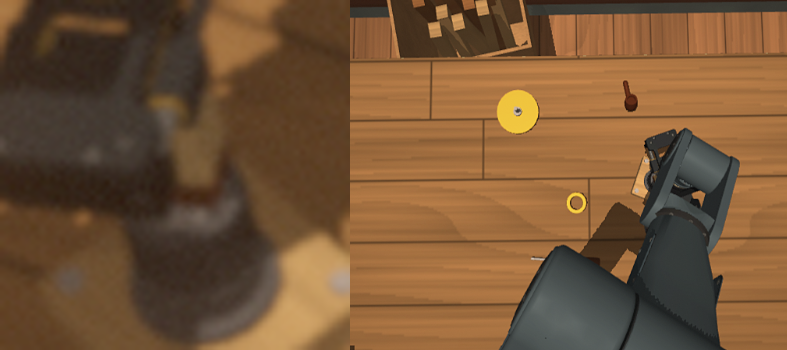

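The scene crop shows the pale half down on the dark half at about (190,187). The bystanders that are in view have not moved.

```bash
python3 -c "
from workcell import arm
print(arm.state()['force'].round(1), arm.hand_in())"
```

```text
the job is handed in; nothing more can be done
[-2.7 -0.1  9. ] None
```

I turned the chuck's sleeve clockwise to its stop and let go, then set the pale half on the dowels with the joint closed, and handed the job in at about 18 s with the gripper still pressing it down at about 9–9.5 N (measured).

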